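# Lock the ink sieve into the straining stand

### The job

Take the orange ink sieve by its handle bar and hang it in the straining stand: lower its two lugs through the gaps in the blue lip until they rest on the dark ledge, then twist it clockwise (seen from above) along the ledge, pressing lightly, until both lugs drop fully into the locking notches, and let go. Feel your way gently: sieve and stand must never be pressed together with more than 25 N in all. Leave the other things on the bench where they are.

Things in the scene. Friction and masses are not known exactly. Their poses are not given: they have to be found in the camera images.
- sieve_mid (a point): centre of the loose orange ink sieve, half-way up (53 mm above its underside), axes as the sieve: z up through it, x along its handle bar and its two lugs. The sieve is a round cup 68 mm across and 45 tall, bevelled to 62 mm at the foot, upright on the mat, 0.18 to 0.33 kg; two posts rise from its rim to a black handle bar
- sieve_grip (a point): centre of the sieve's black handle bar, 95 mm above the sieve's underside; the bar is 64 mm long (sieve x), 12 mm thick (sieve y: take it across here, from above) and 22 mm high; free space of 39 mm below the bar down to the cup's rim
- sieve_lugs (a point): point on the sieve's axis at the height of the undersides of its two orange lugs (26 mm above the sieve's underside, 69 mm below sieve_grip). The lugs stick out along sieve +x and -x to 52 mm from the axis, 10 mm wide and 7 mm high. The sieve is the same after a half turn
- stand_seat (a point): centre of the straining stand's collar (bore 71 mm) at the height of its dark steel ledge, 115 mm above the table top; z up, x through the two entry gaps. The ledge reaches out to 58 mm from the axis and carries the lugs. From the gaps the sieve turns only clockwise seen from above; grey blocks stop it the other way, and at about 1.5 rad of turn
- stand_gap (a point): middle of the entry gap on the stand's +x side, at the height of the top of the blue lip (15 mm above the ledge), 41 mm from the collar's axis; an equal gap lies on the -x side. Gaps are 16 mm wide, the lip reaches from 37 to 46 mm from the axis, its underside is 10 mm above the ledge; the lugs go down through the gaps to the ledge and then turn under the lip
- sieve: the sieve as a whole; origin at the centre of its underside, axes as sieve_mid
- stand: the stand with its collar, screwed down, rigid: grey base 150 x 170 mm, two posts, white catch pot; origin under the base, axes as stand_seat. The ledge has two opposite locking notches, 14 mm wide, 7 mm deep, open outwards, for the lugs to drop into. They lie 0.55 to 1.35 rad clockwise of the gaps, set differently each time and not measured: find them by feel (or look)
- white_bottle_mid (a point): white ink bottle, 60 mm across, 160 tall, screw cap: bystander, its centre (80 mm up)
- black_jar_mid (a point): white jar with black lid, 68 mm across, 80 tall: bystander, its centre (40 mm up)
- green_jar_mid (a point): glass jar with green lid, 72 mm across, 100 tall: bystander, its centre (50 mm up)
- squeegee_mid (a point): wooden squeegee with rubber edge, 160 x 35 x 22 mm, lying: bystander, its centre (11 mm up)
- spatula_mid (a point): spatula with blue handle, lying flat: bystander, its centre (10 mm up)
- paper_core_mid (a point): cardboard roll core, 60 mm across, 90 tall, standing: bystander, its centre (45 mm up)
- cyan_can_mid (a point): small can with blue label, 52 mm across, 70 tall: bystander, its centre (35 mm up)

How it is judged:
On the way, in this order (a step that is already met when the one before it is completed fails the run):
1. the sieve hangs on the ledge: both lugs through the gaps and down on the ledge, within 2.5 mm, not yet turned (within 0.22 rad) (horizontal distance between sieve_lugs and stand_seat below 0.004 m and z of sieve_lugs in the frame of stand_seat between -0.0025 and 0.0025 m and angle between the x axis of sieve_lugs and the x axis of stand_seat, either way round below 0.22 rad), for 0.2 s.
2. the sieve is turned at least 0.35 rad with its lugs on the ledge under the lip (horizontal distance between sieve_lugs and stand_seat below 0.004 m and z of sieve_lugs in the frame of stand_seat between -0.009 and 0.0035 m and angle between the x axis of sieve_lugs and the x axis of stand_seat, either way round above 0.35 rad), for 0.1 s.
At the end, for the whole second after the job is handed in: the sieve hangs level (within 0.05 rad) and at rest in the collar, centred within 4 mm, turned 0.45 to 1.45 rad from the entry gaps, both lugs 5 mm or more below the ledge in the locking notches, released (horizontal distance between sieve_lugs and stand_seat below 0.004 m and z of sieve_lugs in the frame of stand_seat between -0.01 and -0.005 m and angle between the x axis of sieve_lugs and the x axis of stand_seat, either way round between 0.45 and 1.45 rad and angle between sieve_mid's own z axis and vertical below 0.05 rad and linear speed of sieve below 0.01 m/s); the robot touches nothing.
It fails at once if sieve and stand pressed together with more than 25 N (contact force between sieve and stand above 25 N).
It fails at once if a bystander moved more than 30 mm (distance of any of white_bottle_mid, black_jar_mid, green_jar_mid, squeegee_mid, spatula_mid, paper_core_mid, cyan_can_mid from where it was at the start of the episode above 0.03 m).
It also fails if it takes over 72 s, if anything falls off the work surface, if the arm or the gripper's body presses on something with over 40 N, if the wrist force passes 120 N, or if a joint passes its speed limit or range.

### The arm

A 6-joint arm with a two-finger parallel gripper is mounted at the origin on the work surface. World frame = base frame: x ahead of the robot, y to its left, z up, the work surface at z = 0. Lengths are in m, angles in rad, forces in N, time in s.
With the tool pointing down it reaches from about 0.3 to 0.775 m from the base axis. Payload 14.6 kg.
Tool frame: the origin (TCP) lies at the very end of the fingers, on their centre line; the grasp point (between the pads) lies 19 mm behind it (bot.pinch_z is the distance from the TCP to the grasp point, in m); z points along the fingers, y is the line along which they close (so a half turn about z gives the same grasp; the last joint's range is limited). The gripper opens to 85 mm and grips with 20 to 120 N. Pads are 22 mm wide; open, the fingers measure 114 mm over their backs; the gripper's body (76 mm by 85 mm) begins 54 mm behind the grasp point. The pads swing forward as they close: fully open they stand 13 mm farther back than shut.
Start: joints at [-1.338, 0.3, 1.521, -0, 1.321, -0.067], TCP at [0.162, -0.525, 0.231] pointing down, gripper open.
Joint ranges: [-3.03, 3.03], [-0.79, 2.21], [0.23, 2.52], [-1.04, 4.18], [0, 3.07], [-2.55, 2.55]. Speed limits (rad/s): [2.22, 2.22, 2.57, 3.14, 3.14, 3.14].

### API

Orientations are given as a unit quaternion [x, y, z, w].
In Python, from plant import bot gives the robot as it stands.
- The arm moves only by the tool drive_tool, never from a script. Its argument "commands" is a list of rows, each an object of numbers: "x", "y", "z": the shift along the tool's x, y, z in mm; "spin": the turn about the tool's z in degrees; "hand": the opening, from 0 (shut) to 1 (fully open). A call has 1 to 12 rows; each row is the pose to reach, as a shift and turn from the pose commanded when the call began, along the tool's axes at that moment; what a row does not reach only later rows make up. A row lasts 1/8 s, in which the tool goes at most 62.5 mm and 10.7 degrees, less where a joint would pass 70% of its speed; a pose out of reach is approached as far as the arm can. A call with a gripper value outside its range is refused whole. The fingers move at their own pace and stop on an object; the grip force is fixed at half the most. Time passes only in rows, so rows that repeat a pose let the fingers close. It gives the time, the measured TCP pose, the force, the opening and the grip force at its end, in the units of the state.
- bot.state(): the state, without advancing time (a new reading comes with each control period).
- bot.get_image(name): name is "side" or "top"; returns the picture (384x512x3 uint8, red, green, blue); there is no depth.
- bot.get_calibration(name): a dict with "fov_y" (degrees; the focal length in pixels is half the picture's height over the tangent of half this angle, whatever the lens; pixels are square), "cx", "cy" (the principal point, pixels), "dist_coeffs" ([k1, k2, p1, p2, k3] as OpenCV has them; the pictures are not rectified), "R" (3x3) and "t" (3): a world point X has camera coordinates R X + t. Camera axes: x right, y down, z forward; pixel columns grow to the right and rows downward; lengths in m; the calibration is good to about 2 mm. A picture is of the moment at which its call begins. get_calibration takes no time and is no camera call.
- bot.finish_job(): hands the job in; it is judged then, once.
Trained networks look in the newest picture that a camera, given by its name, has taken for a name from the list of things; names that differ only in an ending like _2 or _b are one class to them, and where a whole thing is asked for, a point or a joint stands for the part that bears it (a point fixed in the world has none). Each returns a list of dicts, best first, with "confidence" (0 to 1); they miss things now and then, are a little off and sometimes report something else, mostly with a low value. They report only what shows in the picture. A call takes as long as a camera call.
- bot.search_frame(camera, thing): "xyz" ([x, y, z] in m, in world coordinates, good to about 4 mm: the middle of the surface that is visible of it).
- bot.trace(camera, thing): "region" (384x512 bool, what is visible of it).
- bot.tip_of(camera, thing): "xyz" ([x, y, z] in m, in world coordinates, good to about 4 mm: a listed point, or the origin of a listed thing).
The state is a dict: "t": time; "joint_pos": joint angles; "joint_vel": joint speeds; "tau": joint torques, N m; "position": TCP position; "orientation": TCP orientation; "ft_force": force on the tool from outside, world axes, zero at the start; "torque": the same for the moment, N m; "grip_width": opening from 0.0 (shut) to 1.0 (fully open); "grip_force": force on a finger pad.
Only numpy, scipy, OpenCV 4.12 (cv2) and the standard library are available. Lean on these libraries where they do the work, as an engineer would, in place of code of your own. Each camera call takes 0.05 s, during which the arm holds its last target. There are 200 camera calls.

## Working session

There is one attempt and no reset: what is moved stays moved. The work goes in short steps, Python scripts to look and compute and a tool call to move; the robot and the scene stay as the last step left them, time stands still between calls to the robot, and variables do not carry over. Pictures are saved under pics/ and viewed, at most 10 in all, crops included, and the job is handed in when it is done.

Besides the shell and the picture viewer there is one more tool, called by a JSON object that holds its "api" and its "payload". drive_tool: Moves the arm, as the interface text tells. Its arguments: {"type":"object","properties":{"commands":{"type":"array","items":{"type":"object","properties":{"x":{"type":"number"},"y":{"type":"number"},"z":{"type":"number"},"spin":{"type":"number"},"hand":{"type":"number"}}}}},"required":["commands"]}

```bash
mkdir -p pics; python3 - <<'E'
from plant import bot
import cv2,numpy as np
ims=[]
for c in("side","top"):
    im=bot.get_image(c); cv2.imwrite(f"pics/{c}0.png",im[:,:,::-1])
    for th in("sieve_grip","sieve_mid","sieve_lugs","stand_seat","stand_gap","sieve","stand"):
        print(c,th,[(np.round(d["xyz"],4),round(d["confidence"],2)) for d in bot.tip_of(c,th)][:3])
    k=bot.get_calibration(c); print({a:np.round(b,3).tolist() for a,b in k.items()})
print(bot.state())
E
```

```text
side sieve_grip [(array([ 0.518 , -0.208 ,  0.0969]), 0.58)]
side sieve_mid [(array([ 0.5204, -0.2094,  0.0569]), 0.64)]
side sieve_lugs [(array([ 0.5201, -0.2059,  0.0261]), 0.69)]
side stand_seat [(array([0.5632, 0.1762, 0.1142]), 0.75)]
side stand_gap [(array([0.5965, 0.1586, 0.1306]), 0.73)]
side sieve [(array([ 0.524 , -0.2033,  0.0007]), 0.77), (array([0.4265, 0.3602, 0.0474]), 0.27)]
side stand [(array([ 0.5565,  0.1803, -0.001 ]), 0.63)]
{'fov_y': 46.256, 'cx': 254.914, 'cy': 183.189, 'dist_coeffs': [-0.137, 0.0, 0.0, 0.0, 0.0], 'R': [[-0.996, -0.084, -0.008], [-0.048, 0.642, -0.765], [0.07, -0.762, -0.644]], 't': [0.543, 0.124, 1.175]}
top sieve_grip [(array([ 0.5232, -0.2032,  0.0989]), 0.57)]
top sieve_mid [(array([ 0.5215, -0.2043,  0.0558]), 0.65)]
top sieve_lugs [(array([ 0.5265, -0.2058,  0.0265]), 0.72)]
top stand_seat [(array([0.4272, 0.3587, 0.0504]), 0.59), (array([0.5649, 0.1788, 0.1158]), 0.57), (array([ 0.4309, -0.3899,  0.0139]), 0.2)]
top stand_gap [(array([0.6013, 0.1637, 0.1292]), 0.98)]
top sieve [(array([ 0.521 , -0.2051,  0.0021]), 0.8)]
top stand [(array
[... 222 characters left out ...]
, 1.376]}
{'t': 0.8, 'joint_pos': array([-1.33760126e+00,  2.99866447e-01,  1.52099638e+00,  1.97911393e-05,
        1.32069180e+00, -6.66341580e-02]), 'joint_vel': array([ 0.0001105 , -0.00111611, -0.0011411 ,  0.00069903,  0.00128232,
       -0.00028527]), 'tau': array([ 5.44351678e-04, -5.43318236e+01, -3.61957490e+01,  2.11168606e-05,
        6.56780994e-04, -1.81672448e-05]), 'position': array([ 0.16242869, -0.5254618 ,  0.23130053]), 'orientation': array([9.88784200e-01, 1.49351284e-01, 1.11364260e-05, 1.81536619e-05]), 'ft_force': array([-0.06195702,  0.6477557 ,  0.01401964]), 'torque': array([-0.03445823, -0.06921463,  0.0359614 ]), 'grip_force': 0.0, 'grip_width': 1.00063908467021}
```

View pics/side0.png

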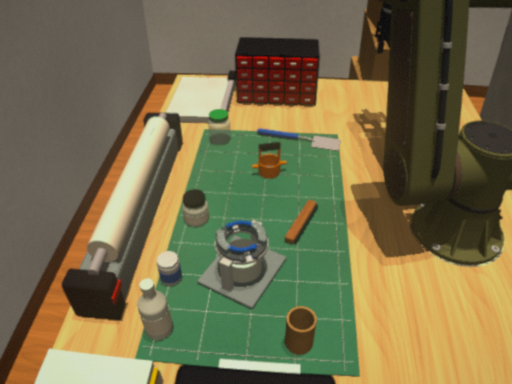

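View pics/top0.png

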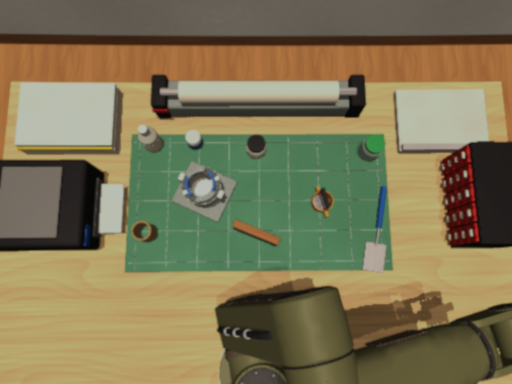

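```bash
cat > h.py <<'E'
from plant import bot
import cv2,numpy as np
def K(c):
    k=bot.get_calibration(c); f=192/np.tan(np.radians(k["fov_y"])/2)
    return np.array([[f,0,k["cx"]],[0,f,k["cy"]],[0,0,1]]),np.array(k["dist_coeffs"],float),np.array(k["R"]),np.array(k["t"])
def warp(c,im,x,y,z,half=.08,n=400):
    """metric view of plane z: world +x up, +y left"""
    A,d,R,t=K(c); v,u=np.mgrid[:n,:n]; s=2*half/n
    P=np.stack([x+half-(v+.5)*s,y+half-(u+.5)*s,np.full(u.shape,z)],-1).reshape(-1,3).astype(float)
    p=cv2.projectPoints(P,cv2.Rodrigues(R)[0],t,A,d)[0].reshape(n,n,2).astype(np.float32)
    return cv2.remap(im,p[...,0],p[...,1],cv2.INTER_CUBIC)
E
python3 - <<'E'
from h import *
I={c:bot.get_image(c) for c in("side","top")}
S=[]
for c in I:
    S.append(np.vstack([warp(c,I[c],.521,-.205,.03,.065,290),warp(c,I[c],.563,.177,.13,.065,290)]))
cv2.imwrite("pics/w1.png",np.hstack(S)[:,:,::-1])
acc={}
for i in range(4):
    for c in("side","top"):
        bot.get_image(c)
        for th in("sieve_grip","sieve_lugs","stand_seat","stand_gap"):
            r=[d for d in bot.tip_of(c,th) if d["confidence"]>.3 and abs(d["xyz"][0]-.55)<.08]
            if r: acc.setdefault(c+th,[]).append(r[0]["xyz"])
for k,v in acc.items(): print(k,np.round(np.mean(v,0),4),np.round(np.std(v,0),4))
print(bot.state()["t"])
E
```

```text
sidesieve_grip [ 0.5162 -0.206   0.0968] [0.001  0.0007 0.0005]
sidesieve_lugs [ 0.5198 -0.207   0.0248] [0.0014 0.0011 0.0012]
sidestand_gap [0.5781 0.0694 0.1209] [0.0337 0.1584 0.0131]
topsieve_grip [ 0.5227 -0.2047  0.0971] [0.0014 0.001  0.0013]
topsieve_lugs [ 0.5248 -0.2071  0.026 ] [0.0018 0.0019 0.0012]
topstand_seat [0.562  0.1788 0.115 ] [0.0015 0.0008 0.0007]
topstand_gap [0.5996 0.1634 0.1305] [0.0011 0.0017 0.0008]
sidestand_seat [0.5648 0.1771 0.1149] [0.0015 0.0007 0.0013]
2.9
```

View pics/w1.png

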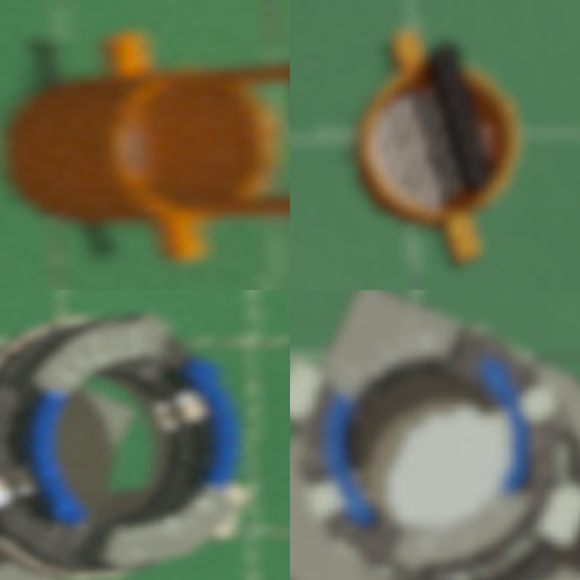

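Top view (warped): the sieve's lugs are at (407,50) and (463,240), so sieve yaw ≈ 16.3°, centre ≈ (0.521,-0.206). The stand's gap is up-right at (465,350), at about -22°. I'll refine the stand pose by fitting the blue lip.

```bash
cat > fit.py <<'E'
from h import *
from scipy.optimize import differential_evolution as DE
def proj(c,P):
    A,d,R,t=K(c); return cv2.projectPoints(np.asarray(P,float).reshape(-1,1,3),cv2.Rodrigues(R)[0],t,A,d)[0].reshape(-1,2)
def soft(m): return cv2.GaussianBlur(m.astype(np.float32),(0,0),1)
if __name__=="__main__":
  for c in("side","top"):
    im=bot.get_image(c).astype(float); B=im[...,2]-np.maximum(im[...,0],im[...,1])
    w=np.zeros(B.shape); u,v=proj(c,[.563,.177,.12])[0].astype(int); w[v-28:v+28,u-28:u+28]=1
    T=np.clip((B-15)/60,0,1)*w; U=8; S=T[v-28:v+28,u-28:u+28]
    def model(q):
        x,y,yaw,te=q; M=np.zeros((56*U,56*U),np.uint8)
        for s in(0,np.pi):
            a=yaw+s-np.linspace(np.arcsin(8/41),te,14); o=np.stack([np.cos(a),np.sin(a)],1)
            for i in range(13):
                P=[[x+r*o[j,0],y+r*o[j,1],z] for r in(.037,.046) for j in(i,i+1) for z in(.125,.130)]
                p=(proj(c,P)-[u-28,v-28]+.5)*U
                cv2.fillConvexPoly(M,cv2.convexHull(p.astype(np.int32)),1)
        return cv2.GaussianBlur(cv2.resize(M.astype(np.float32),(56,56),interpolation=cv2.INTER_AREA),(0,0),.6)
    r=DE(lambda q:((model(q)-S)**2).sum(),[(.55,.58),(.165,.19),(-.6,-.2),(1.,2.6)],seed=1,maxiter=25,popsize=8)
    print(c,np.round(r.x,4),r.fun,S.sum())
E
time python3 fit.py
```

```text
Traceback (most recent call last):
  File "fit.py", line 20, in <module>
    r=DE(lambda q:((model(q)-S)**2).sum(),[(.55,.58),(.165,.19),(-.6,-.2),(1.,2.6)],seed=1,maxiter=25,popsize=8)
  File "fit.py", line 20, in <lambda>
    r=DE(lambda q:((model(q)-S)**2).sum(),[(.55,.58),(.165,.19),(-.6,-.2),(1.,2.6)],seed=1,maxiter=25,popsize=8)
                    ~~~~~^^^
  File "fit.py", line 17, in model
    p=(proj(c,P)-[u-28,v-28]+.5)*U
       ~~~~^^^^^
  File "fit.py", line 4, in proj
    A,d,R,t=K(c); return cv2.projectPoints(np.asarray(P,float).reshape(-1,1,3),cv2.Rodrigues(R)[0],t,A,d)[0].reshape(-1,2)
            ~^^^
  File "h.py", line 4, in K
    k=bot.get_calibration(c); f=192/np.tan(np.radians(k["fov_y"])/2)
ValueError: time passes only in moves, steps and waits

real	0m4.641s
user	0m2.817s
sys	0m0.215s
```

{"api": "drive_tool", "payload": {"commands": [{"spin": -10,"x": 0,"y": 0,"z": 0,"hand": 1},{"spin": -20},{"spin": -30},{"spin": -40},{"spin": -50},{"spin": -60},{"spin": -70},{"spin": -80},{"spin": -90}]}}

```text
schema error: expected keys x, y, z, spin, hand
```

{"api": "drive_tool", "payload": {"commands": [{"x": 42,"y": -19,"z": 0,"spin": -10,"hand": 1},{"x": 84,"y": -38,"z": 0,"spin": -20,"hand": 1},{"x": 128,"y": -58,"z": 0,"spin": -30,"hand": 1},{"x": 172,"y": -78,"z": 0,"spin": -40,"hand": 1},{"x": 216,"y": -98,"z": 0,"spin": -50,"hand": 1},{"x": 260,"y": -118,"z": 0,"spin": -60,"hand": 1},{"x": 304,"y": -138,"z": 0,"spin": -70,"hand": 1},{"x": 348,"y": -158,"z": 0,"spin": -80,"hand": 1},{"x": 392,"y": -179,"z": 0,"spin": -90,"hand": 1},{"x": 437,"y": -199,"z": 0,"spin": -100,"hand": 1},{"x": 437,"y": -199,"z": 0,"spin": -110,"hand": 1},{"x": 437,"y": -199,"z": 0,"spin": -120,"hand": 1}]}}

```text
t: 4.45
position: [0.5215, -0.2057, 0.2311]
orientation: [0.362, 0.932, -0.0, -0.0]
ft_force: [0.3, -0.4, -0.9]
grip_width: 1.002
grip_force: 0.0
```

```bash
sed -i 's/^def K/import functools\n@functools.cache\ndef K/' h.py; timeout 300 python3 fit.py
```

```text
side [ 0.5606  0.1792 -0.4997  1.4707] 47.11631733980739 126.43333333333334
top [ 0.5601  0.1807 -0.5157  1.4211] 23.0356019428746 55.516666666666666
```

```bash
python3 - <<'E'
from fit import *
S=[]
for c in("side","top"):
    im=bot.get_image(c); row=[]
    for q in((.5603,.180,-.508),(.5634,.178,-.39)):
        u,v=proj(c,[.562,.178,.12])[0].astype(int); cr=im[v-28:v+28,u-32:u+32]
        F=6; b=cv2.resize(cr,None,fx=F,fy=F,interpolation=cv2.INTER_CUBIC).copy()
        for z,col in((.130,(255,255,0)),(.125,(255,0,0))):
          for s in(0,np.pi):
            a=q[2]+s-np.linspace(.196,1.45,20)
            A=[[q[0]+r*np.cos(t),q[1]+r*np.sin(t),z] for r,l in((.037,a),(.046,a[::-1])) for t in l]
            p=(proj(c,A)-[u-32,v-28]+.5)*F
            cv2.polylines(b,[p.astype(np.int32)],True,col,1)
        row.append(b)
    S.append(np.hstack(row))
cv2.imwrite("pics/o1.png",cv2.resize(np.vstack(S),None,fx=.85,fy=.85)[:,:,::-1])
E
```

```text
(no output)
```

View pics/o1.png

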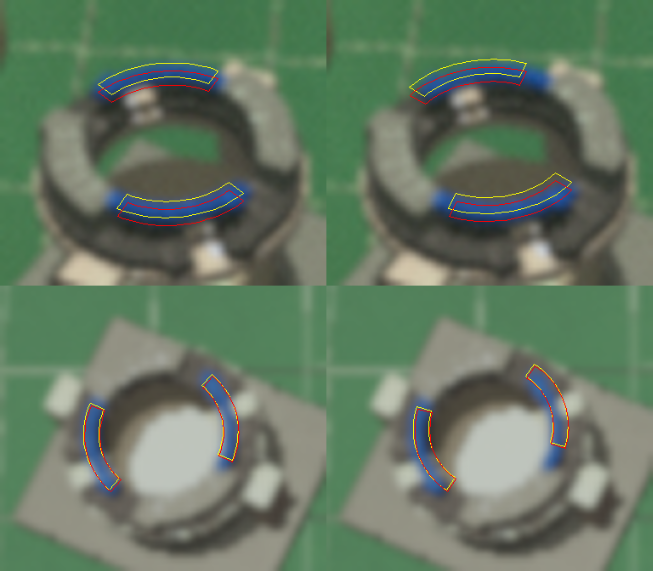

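```bash
cat > fit2.py <<'E'
from fit import *
D={}
for c in("side","top"):
    im=bot.get_image(c).astype(float); B=(im[...,2]-im[...,0])/(im.max(2)+20)
    u,v=proj(c,[.563,.177,.12])[0].astype(int); S=B[v-24:v+24,u-24:u+24]; D[c]=(u,v,np.clip((S-.1)/.45,0,1))
U=8
def model(c,q):
    x,y,yaw,te,hw=q; u,v,_=D[c]; M=np.zeros((48*U,48*U),np.uint8)
    for s in(0,np.pi):
        a=yaw+s-np.linspace(hw,te,14)
        P=np.array([[x+r*np.cos(t),y+r*np.sin(t),z] for t in a for r in(.037,.046) for z in(.125,.130)])
        p=((proj(c,P)-[u-24,v-24]+.5)*U).astype(np.int32)
        for i in range(13): cv2.fillConvexPoly(M,cv2.convexHull(p[4*i:4*i+8]),1)
    return cv2.GaussianBlur(cv2.resize(M.astype(np.float32),(48,48),interpolation=cv2.INTER_AREA),(0,0),.6)
for cs in(("side",),("top",),("side","top")):
    r=DE(lambda q:sum(((model(c,q)-D[c][2])**2).sum() for c in cs),[(.55,.58),(.165,.19),(-.6,-.2),(1.2,2.2),(.1,.35)],seed=1,maxiter=30,popsize=8,polish=False)
    print(cs,np.round(r.x,4),round(r.fun,1),[round(float(D[c][2].sum()),1) for c in cs])
E
timeout 400 python3 fit2.py
```

```text
('side',) [ 0.5606  0.1796 -0.3776  1.6726  0.2638] 10.8 [235.1]
('top',) [ 0.5592  0.1802 -0.382   1.6568  0.2728] 10.2 [96.1]
('side', 'top') [ 0.5604  0.1799 -0.4302  1.6102  0.2207] 23.3 [235.1, 96.1]
```

{"api": "drive_tool", "payload": {"commands": [{"x": 0,"y": 0,"z": 10,"spin": -10,"hand": 1},{"x": 0,"y": 0,"z": 20,"spin": -20,"hand": 1},{"x": 0,"y": 0,"z": 30,"spin": -30,"hand": 1},{"x": 0,"y": 0,"z": 40,"spin": -40,"hand": 1},{"x": 0,"y": 0,"z": 60,"spin": -50,"hand": 1},{"x": 0,"y": 0,"z": 80,"spin": -59,"hand": 1},{"x": 0,"y": 0,"z": 80,"spin": -59,"hand": 1}]}}

```text
t: 5.62
position: [0.5206, -0.2061, 0.1502]
orientation: [-0.139, 0.99, 0.001, -0.001]
ft_force: [0.3, -1.0, 0.2]
grip_width: 0.996
grip_force: 0.0
```

{"api": "drive_tool", "payload": {"commands": [{"x": 0,"y": 0,"z": 35,"spin": 0,"hand": 1},{"x": 0,"y": 0,"z": 60,"spin": 0,"hand": 1},{"x": 0,"y": 0,"z": 74,"spin": 0,"hand": 1},{"x": 0,"y": 0,"z": 74,"spin": 0,"hand": 0.5},{"x": 0,"y": 0,"z": 74,"spin": 0,"hand": 0.25},{"x": 0,"y": 0,"z": 74,"spin": 0,"hand": 0.1},{"x": 0,"y": 0,"z": 74,"spin": 0,"hand": 0},{"x": 0,"y": 0,"z": 74,"spin": 0,"hand": 0},{"x": 0,"y": 0,"z": 74,"spin": 0,"hand": 0}]}}

```text
t: 6.75
position: [0.5214, -0.2061, 0.0778]
orientation: [-0.141, 0.99, -0.0, 0.0]
ft_force: [-1.0, 2.8, 6.5]
grip_width: 0.13
grip_force: 58.8
```

{"api": "drive_tool", "payload": {"commands": [{"x": 0,"y": 0,"z": -20,"spin": 0,"hand": 0},{"x": 0,"y": 0,"z": -60,"spin": 0,"hand": 0},{"x": 0,"y": 0,"z": -110,"spin": 0,"hand": 0},{"x": -8,"y": 20,"z": -150,"spin": 3,"hand": 0},{"x": -24,"y": 60,"z": -155,"spin": 8,"hand": 0},{"x": -44,"y": 110,"z": -155,"spin": 14,"hand": 0},{"x": -65,"y": 160,"z": -155,"spin": 20,"hand": 0},{"x": -85,"y": 210,"z": -155,"spin": 26,"hand": 0},{"x": -105,"y": 260,"z": -155,"spin": 32,"hand": 0},{"x": -126,"y": 310,"z": -155,"spin": 37,"hand": 0},{"x": -139,"y": 342,"z": -155,"spin": 40,"hand": 0},{"x": -146,"y": 359,"z": -155,"spin": 40,"hand": 0}]}}

```text
t: 8.25
position: [0.5611, 0.1807, 0.2318]
orientation: [0.206, 0.979, -0.0, -0.0]
ft_force: [0.6, -1.2, -2.0]
grip_width: 0.128
grip_force: 58.9
```

{"api": "drive_tool", "payload": {"commands": [{"x": 0,"y": 0,"z": 0,"spin": 0,"hand": 0},{"x": 0,"y": 0,"z": 0,"spin": 0,"hand": 0}]}}

```text
t: 8.5
position: [0.5614, 0.1781, 0.2322]
orientation: [0.207, 0.978, -0.0, -0.0]
ft_force: [-0.2, -0.2, -2.8]
grip_width: 0.131
grip_force: 58.9
```

```bash
python3 - <<'E'
from fit import *
s=bot.state(); p=s["position"]; print(s["t"],p,s["orientation"],s["ft_force"],s["torque"])
out=[]
for c in("side","top"):
    for i in range(3):
        im=bot.get_image(c)
        for th in("sieve_lugs","sieve_mid","sieve_grip","stand_seat","stand_gap"):
            print(c,th,[np.round(d["xyz"],4).tolist() for d in bot.tip_of(c,th) if d["confidence"]>.35][:2])
    u,v=proj(c,[.561,.18,.15])[0].astype(int)
    out.append(cv2.resize(im[v-45:v+45,u-45:u+45],(400,400),interpolation=cv2.INTER_CUBIC))
cv2.imwrite("pics/c1.png",np.hstack(out)[:,:,::-1])
E
```

```text
8.5 [0.56141539 0.1781129  0.23218606] [ 2.06523808e-01  9.78441552e-01 -1.91269495e-04 -9.40726183e-05] [-0.23702066 -0.24806385 -2.80844485] [-0.00455241  0.02378564 -0.0409268 ]
side sieve_lugs [[0.5602, 0.1786, 0.1779]]
side sieve_mid [[0.5632, 0.1761, 0.2101]]
side sieve_grip [[0.5587, 0.1794, 0.2512]]
side stand_seat [[0.5643, 0.1767, 0.1157], [0.5603, 0.1788, 0.1803]]
side stand_gap [[0.5965, 0.158, 0.13]]
side sieve_lugs [[0.5574, 0.1783, 0.1797]]
side sieve_mid [[0.5616, 0.1784, 0.2087]]
side sieve_grip [[0.5625, 0.1791, 0.2519]]
side stand_seat [[0.7327, 0.2168, 0.0416], [0.5632, 0.1762, 0.1153]]
side stand_gap [[0.5954, 0.1624, 0.1278]]
side sieve_lugs [[0.5606, 0.1805, 0.1795]]
side sieve_mid [[0.5595, 0.1753, 0.2087]]
side sieve_grip [[0.558, 0.1787, 0.2515]]
side stand_seat [[0.5633, 0.177, 0.1124], [0.6988, -0.3682, 0.0556]]
side stand_gap [[0.5985, 0.163, 0.1285]]
top sieve_lugs []
top sieve_mid []
top sieve_grip []
top stand_seat []
top stand_gap [[0.6014, 0.1642, 0.1305]]
top sieve_lugs []
top sieve_mid []
top sieve_grip []
top stand_seat []
top stand_gap [[0.6004, 0.1644, 0.1287]]
top sieve_lugs [[0.7251, 0.3557, 0.086]]
top sieve_mid [[0.4305, -0.3898, 0.014]]
top sieve_grip []
top stand_seat []
top stand_gap [[0.6022, 0.162, 0.1294]]
```

View pics/c1.png

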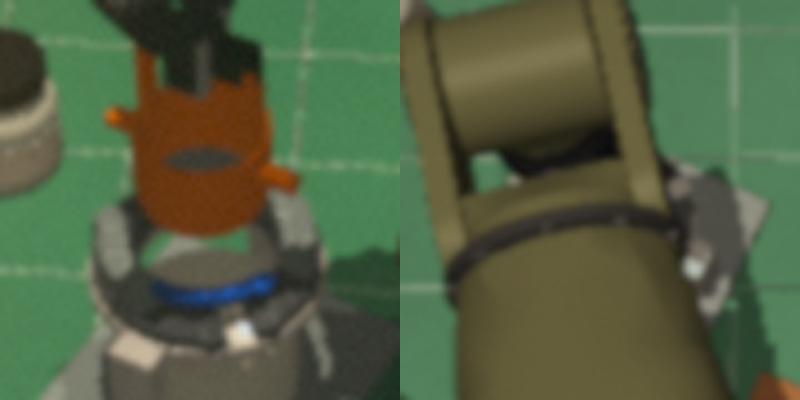

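```bash
cat > fits.py <<'E'
from fit import *
import sys
c="side"
def fit(off=.0778):
    s=bot.state(); p=s["position"]; z0=p[2]-off
    im=bot.get_image(c).astype(float); u,v=proj(c,[p[0],p[1],z0+.03])[0].astype(int); N=40;U=8
    B=((im[...,0]-im[...,2])/(im.max(2)+15))[v-N:v+N,u-N:u+N]
    S=np.clip((B-.25)/.35,0,1).astype(np.float32)
    S=cv2.morphologyEx(S,cv2.MORPH_CLOSE,np.ones((5,5)))
    t=np.linspace(0,2*np.pi,48,endpoint=False)
    W=np.ones(S.shape,np.float32); W[:int(proj(c,[p[0],p[1],z0+.040])[0][1])-v+N]=0
    def model(q):
        x,y,yaw=q; M=np.zeros((2*N*U,)*2,np.uint8)
        def fill(P): cv2.fillConvexPoly(M,cv2.convexHull(((proj(c,P)-[u-N,v-N]+.5)*U).astype(np.int32)),1)
        fill([[x+r*np.cos(a),y+r*np.sin(a),z0+h] for r,h in((.031,0),(.034,.004),(.034,.045)) for a in t])
        for sg in(-1,1):
            fill([[x+sg*a*np.cos(yaw)-b*np.sin(yaw),y+sg*a*np.sin(yaw)+b*np.cos(yaw),z0+h] for a in(.03,.052) for b in(-.005,.005) for h in(.026,.033)])
        return cv2.GaussianBlur(cv2.resize(M.astype(np.float32),(2*N,2*N),interpolation=cv2.INTER_AREA),(0,0),.6)
    r=DE(lambda q:(W*(model(q)-S)**2).sum(),[(p[0]-.015,p[0]+.015),(p[1]-.015,p[1]+.015),(-2.2,.6)],seed=1,maxiter=25,popsize=8,polish=False)
    print("sieve",np.round(r.x,4),round(float(r.fun),1),float((W*S).sum()),"tcp",np.round(p,4),s["t"])
    b=np.hstack([S*W,model(r.x)*W]); cv2.imwrite("pics/f.png",cv2.resize((b*255).astype(np.uint8),None,fx=5,fy=5))
fit()
E
timeout 300 python3 fits.py
```

```text
sieve [ 0.5607  0.1755 -0.4541] 13.8 653.5323486328125 tcp [0.5614 0.1792 0.2323] 10.3
```

View pics/f.png

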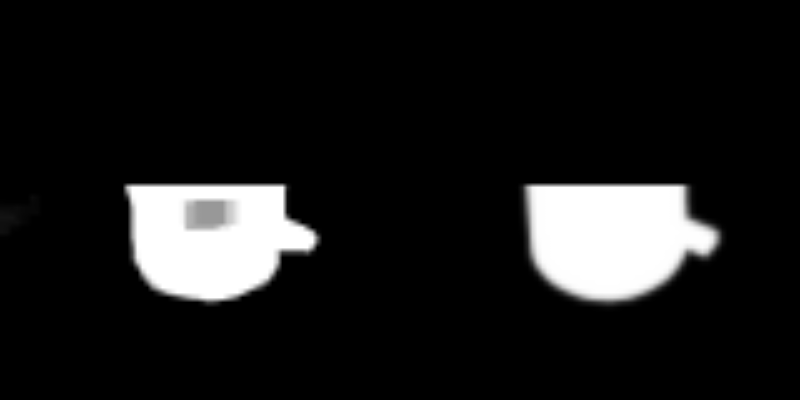

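{"api": "drive_tool", "payload": {"commands": [{"x": 0,"y": 0,"z": 12,"spin": 0,"hand": 0},{"x": 0,"y": 0,"z": 24,"spin": 0,"hand": 0},{"x": 0,"y": 0,"z": 34,"spin": 0,"hand": 0},{"x": 0,"y": 0,"z": 36,"spin": 0,"hand": 0},{"x": 0,"y": 0,"z": 37,"spin": 0,"hand": 0},{"x": 0,"y": 0,"z": 38,"spin": 0,"hand": 0}]}}

```text
t: 11.1
position: [0.5615, 0.1792, 0.1946]
orientation: [0.206, 0.978, 0.0, 0.0]
ft_force: [-0.5, -0.4, -2.7]
grip_width: 0.126
grip_force: 58.8
```

{"api": "drive_tool", "payload": {"commands": [{"x": 0,"y": 0,"z": 1,"spin": 0,"hand": 0},{"x": 0,"y": 0,"z": 2,"spin": 0,"hand": 0},{"x": 0,"y": 0,"z": 3,"spin": 0,"hand": 0},{"x": 0,"y": 0,"z": 4,"spin": 0,"hand": 0}]}}

```text
t: 11.6
position: [0.5614, 0.1792, 0.1902]
orientation: [0.206, 0.978, -0.0, -0.0]
ft_force: [-0.3, 1.0, -2.8]
grip_width: 0.128
grip_force: 58.8
```

{"api": "drive_tool", "payload": {"commands": [{"x": 0,"y": 0,"z": 1,"spin": 0,"hand": 0},{"x": 0,"y": 0,"z": 2,"spin": 0,"hand": 0},{"x": 0,"y": 0,"z": 3,"spin": 0,"hand": 0}]}}

```text
t: 11.98
position: [0.5614, 0.1792, 0.1872]
orientation: [0.206, 0.978, -0.0, 0.0]
ft_force: [-0.2, 0.1, -2.6]
grip_width: 0.134
grip_force: 58.8
```

{"api": "drive_tool", "payload": {"commands": [{"x": 0,"y": 0,"z": 1,"spin": 0,"hand": 0},{"x": 0,"y": 0,"z": 2,"spin": 0,"hand": 0},{"x": 0,"y": 0,"z": 3,"spin": 0,"hand": 0}]}}

```text
t: 12.35
position: [0.5614, 0.1792, 0.1842]
orientation: [0.206, 0.978, -0.0, -0.0]
ft_force: [-0.8, -0.7, -2.3]
grip_width: 0.128
grip_force: 58.8
```

{"api": "drive_tool", "payload": {"commands": [{"x": 0,"y": 0,"z": 1,"spin": 0,"hand": 0},{"x": 0,"y": 0,"z": 2,"spin": 0,"hand": 0},{"x": 0,"y": 0,"z": 3,"spin": 0,"hand": 0}]}}

```text
t: 12.72
position: [0.5614, 0.1792, 0.1812]
orientation: [0.206, 0.978, -0.0, -0.0]
ft_force: [-0.1, 0.1, -2.2]
grip_width: 0.13
grip_force: 58.8
```

{"api": "drive_tool", "payload": {"commands": [{"x": 0,"y": 0,"z": 1,"spin": 0,"hand": 0},{"x": 0,"y": 0,"z": 2,"spin": 0,"hand": 0}]}}

```text
t: 12.98
position: [0.5614, 0.1792, 0.1792]
orientation: [0.206, 0.978, 0.0, 0.0]
ft_force: [-0.0, -0.5, -2.2]
grip_width: 0.132
grip_force: 58.8
```

{"api": "drive_tool", "payload": {"commands": [{"x": 0,"y": 0,"z": 1,"spin": 0,"hand": 0},{"x": 0,"y": 0,"z": 2,"spin": 0,"hand": 0}]}}

```text
t: 13.22
position: [0.5614, 0.1792, 0.1772]
orientation: [0.206, 0.978, 0.0, -0.0]
ft_force: [-0.2, -0.4, -3.1]
grip_width: 0.133
grip_force: 58.8
```

{"api": "drive_tool", "payload": {"commands": [{"x": 0,"y": 0,"z": 1,"spin": 0,"hand": 0},{"x": 0,"y": 0,"z": 2,"spin": 0,"hand": 0},{"x": 0,"y": 0,"z": 3,"spin": 0,"hand": 0}]}}

```text
t: 13.6
position: [0.5614, 0.1792, 0.1742]
orientation: [0.206, 0.978, -0.0, -0.0]
ft_force: [0.1, 0.4, -2.5]
grip_width: 0.13
grip_force: 58.8
```

{"api": "drive_tool", "payload": {"commands": [{"x": 0,"y": 0,"z": 1,"spin": 0,"hand": 0},{"x": 0,"y": 0,"z": 2,"spin": 0,"hand": 0},{"x": 0,"y": 0,"z": 3,"spin": 0,"hand": 0}]}}

```text
t: 13.98
position: [0.5614, 0.1792, 0.1712]
orientation: [0.206, 0.978, 0.0, 0.0]
ft_force: [0.1, 0.2, -1.4]
grip_width: 0.132
grip_force: 58.8
```

{"api": "drive_tool", "payload": {"commands": [{"x": 0,"y": 0,"z": 1,"spin": 0,"hand": 0},{"x": 0,"y": 0,"z": 2,"spin": 0,"hand": 0}]}}

```text
t: 14.22
position: [0.5614, 0.1792, 0.1692]
orientation: [0.206, 0.978, 0.0, 0.0]
ft_force: [0.8, 0.0, -1.1]
grip_width: 0.13
grip_force: 58.8
```

{"api": "drive_tool", "payload": {"commands": [{"x": 0,"y": 0,"z": 0.5,"spin": 0,"hand": 0},{"x": 0,"y": 0,"z": 1,"spin": 0,"hand": 0}]}}

```text
t: 14.48
position: [0.5614, 0.1792, 0.1683]
orientation: [0.206, 0.978, 0.0, 0.0]
ft_force: [-0.1, 0.1, -3.3]
grip_width: 0.13
grip_force: 58.8
```

{"api": "drive_tool", "payload": {"commands": [{"x": 0,"y": 0,"z": 0.5,"spin": 0,"hand": 0},{"x": 0,"y": 0,"z": 1,"spin": 0,"hand": 0}]}}

```text
t: 14.72
position: [0.5614, 0.1792, 0.1673]
orientation: [0.206, 0.978, 0.0, 0.0]
ft_force: [-0.5, -0.1, -2.1]
grip_width: 0.13
grip_force: 58.8
```

{"api": "drive_tool", "payload": {"commands": [{"x": 0,"y": 0,"z": 0.5,"spin": 0,"hand": 0},{"x": 0,"y": 0,"z": 0.5,"spin": 0,"hand": 0}]}}

```text
t: 14.98
position: [0.5614, 0.1792, 0.1668]
orientation: [0.206, 0.978, 0.0, -0.0]
ft_force: [1.0, 0.1, -2.7]
grip_width: 0.13
grip_force: 58.8
```

{"api": "drive_tool", "payload": {"commands": [{"x": 0,"y": 0,"z": 0.5,"spin": 0,"hand": 0},{"x": 0,"y": 0,"z": 0.5,"spin": 0,"hand": 0}]}}

```text
t: 15.22
position: [0.5613, 0.1792, 0.1662]
orientation: [0.206, 0.978, -0.0, -0.0]
ft_force: [0.7, -0.0, -2.3]
grip_width: 0.132
grip_force: 58.8
```

{"api": "drive_tool", "payload": {"commands": [{"x": 0,"y": 0,"z": 0.5,"spin": 0,"hand": 0},{"x": 0,"y": 0,"z": 0.5,"spin": 0,"hand": 0}]}}

```text
t: 15.48
position: [0.5613, 0.1792, 0.1657]
orientation: [0.206, 0.978, -0.0, -0.0]
ft_force: [-0.7, -0.8, -2.8]
grip_width: 0.136
grip_force: 58.8
```

{"api": "drive_tool", "payload": {"commands": [{"x": 0,"y": 0,"z": 0.5,"spin": 0,"hand": 0},{"x": 0,"y": 0,"z": 0.5,"spin": 0,"hand": 0}]}}

```text
t: 15.72
position: [0.5613, 0.1792, 0.1653]
orientation: [0.206, 0.978, -0.0, -0.0]
ft_force: [-0.0, 0.0, -1.8]
grip_width: 0.13
grip_force: 58.8
```

{"api": "drive_tool", "payload": {"commands": [{"x": 0,"y": 0,"z": 0.5,"spin": 0,"hand": 0},{"x": 0,"y": 0,"z": 0.5,"spin": 0,"hand": 0}]}}

```text
t: 15.98
position: [0.5613, 0.1792, 0.1647]
orientation: [0.206, 0.978, -0.0, -0.0]
ft_force: [-0.2, -0.7, -2.4]
grip_width: 0.13
grip_force: 58.8
```

{"api": "drive_tool", "payload": {"commands": [{"x": 0,"y": 0,"z": 0.5,"spin": 0,"hand": 0},{"x": 0,"y": 0,"z": 0.5,"spin": 0,"hand": 0}]}}

```text
t: 16.23
position: [0.5613, 0.1792, 0.1643]
orientation: [0.206, 0.978, 0.0, -0.0]
ft_force: [0.0, -0.2, -2.3]
grip_width: 0.128
grip_force: 58.8
```

{"api": "drive_tool", "payload": {"commands": [{"x": 0,"y": 0,"z": 0.5,"spin": 0,"hand": 0},{"x": 0,"y": 0,"z": 0.5,"spin": 0,"hand": 0}]}}

```text
t: 16.48
position: [0.5614, 0.1792, 0.1638]
orientation: [0.206, 0.978, 0.0, 0.0]
ft_force: [-0.4, -0.7, -1.4]
grip_width: 0.13
grip_force: 59.0
```

```bash
python3 - <<'E'
from fit import *
for i in range(3):
    im=bot.get_image("side")
    print([[np.round(d["xyz"],4).tolist() for d in bot.tip_of("side",th) if d["confidence"]>.35][:1] for th in("sieve_lugs","sieve_mid","sieve_grip")])
u,v=proj("side",[.561,.18,.14])[0].astype(int)
cv2.imwrite("pics/c2.png",cv2.resize(im[v-35:v+35,u-35:u+35],(560,560),interpolation=cv2.INTER_CUBIC)[:,:,::-1])
E
```

```text
[[[0.5569, 0.1797, 0.1121]], [[0.5632, 0.1759, 0.1397]], [[0.556, 0.1813, 0.1815]]]
[[[0.5593, 0.1809, 0.1101]], [[0.5597, 0.1777, 0.1389]], [[0.5588, 0.1803, 0.181]]]
[[[0.56, 0.1811, 0.1104]], [[0.562, 0.1786, 0.1425]], [[0.5588, 0.18, 0.1813]]]
```

View pics/c2.png

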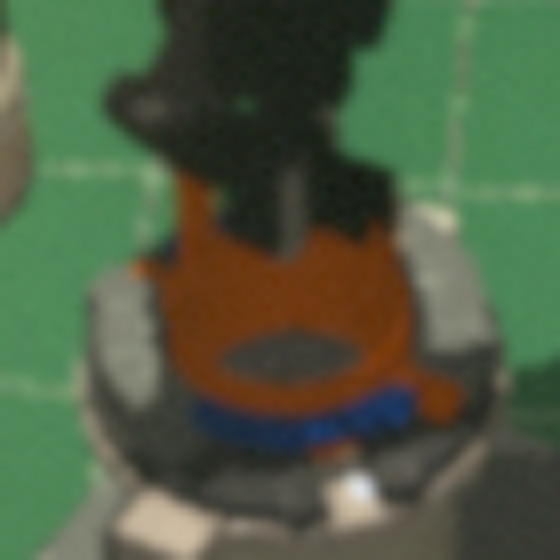

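{"api": "drive_tool", "payload": {"commands": [{"x": 0,"y": 0,"z": 0.5,"spin": 0,"hand": 0},{"x": 0,"y": 0,"z": 0.5,"spin": 0,"hand": 0}]}}

```text
t: 17.32
position: [0.5614, 0.1793, 0.1638]
orientation: [0.206, 0.978, 0.0, 0.0]
ft_force: [-1.7, 0.7, 5.4]
grip_width: 0.127
grip_force: 59.8
```

{"api": "drive_tool", "payload": {"commands": [{"x": 0,"y": 0,"z": 0.5,"spin": 0,"hand": 0},{"x": 0,"y": 0,"z": 0.5,"spin": 0,"hand": 0}]}}

```text
t: 17.58
position: [0.5615, 0.1793, 0.1637]
orientation: [0.206, 0.978, 0.0, 0.0]
ft_force: [-4.1, -0.4, 8.7]
grip_width: 0.127
grip_force: 60.7
```

{"api": "drive_tool", "payload": {"commands": [{"x": 0,"y": 0,"z": 0.5,"spin": 0,"hand": 0},{"x": 0,"y": 0,"z": 0.5,"spin": 0,"hand": 0}]}}

```text
t: 17.82
position: [0.5615, 0.1794, 0.1637]
orientation: [0.206, 0.978, 0.0, 0.001]
ft_force: [-6.9, -0.5, 13.0]
grip_width: 0.127
grip_force: 61.3
```

{"api": "drive_tool", "payload": {"commands": [{"x": 0,"y": 0,"z": -0.8,"spin": 0,"hand": 0},{"x": 0.6,"y": -0.3,"z": -0.8,"spin": 0,"hand": 0},{"x": 0.6,"y": -0.3,"z": -0.8,"spin": 0,"hand": 0}]}}

```text
t: 18.2
position: [0.5613, 0.1792, 0.1638]
orientation: [0.206, 0.978, 0.0, 0.001]
ft_force: [1.3, -0.8, 6.0]
grip_width: 0.127
grip_force: 60.0
```

{"api": "drive_tool", "payload": {"commands": [{"x": 0,"y": 0,"z": -0.3,"spin": 2,"hand": 0},{"x": 0,"y": 0,"z": -0.3,"spin": 4,"hand": 0},{"x": 0,"y": 0,"z": -0.3,"spin": 6,"hand": 0}]}}

```text
t: 18.58
position: [0.5609, 0.1792, 0.1637]
orientation: [0.258, 0.966, 0.0, 0.0]
ft_force: [-1.2, -0.6, 6.4]
grip_width: 0.128
grip_force: 60.2
```

{"api": "drive_tool", "payload": {"commands": [{"x": 0,"y": 0,"z": 0,"spin": 2,"hand": 0},{"x": 0,"y": 0,"z": 0,"spin": 4,"hand": 0},{"x": 0,"y": 0,"z": 0,"spin": 6,"hand": 0}]}}

```text
t: 18.95
position: [0.5609, 0.1792, 0.1637]
orientation: [0.308, 0.951, 0.0, 0.0]
ft_force: [0.3, -0.2, 5.6]
grip_width: 0.132
grip_force: 60.2
```

{"api": "drive_tool", "payload": {"commands": [{"x": 0,"y": 0,"z": 0,"spin": 3,"hand": 0},{"x": 0,"y": 0,"z": 0,"spin": 6,"hand": 0},{"x": 0,"y": 0,"z": 0,"spin": 8,"hand": 0}]}}

```text
t: 19.32
position: [0.5609, 0.1792, 0.1637]
orientation: [0.374, 0.927, 0.0, 0.0]
ft_force: [0.2, 0.7, 6.3]
grip_width: 0.137
grip_force: 60.2
```

{"api": "drive_tool", "payload": {"commands": [{"x": 0,"y": 0,"z": 0,"spin": 2,"hand": 0},{"x": 0,"y": 0,"z": 0,"spin": 4,"hand": 0},{"x": 0,"y": 0,"z": 0,"spin": 6,"hand": 0}]}}

```text
t: 19.7
position: [0.5609, 0.1792, 0.1637]
orientation: [0.422, 0.907, 0.0, 0.0]
ft_force: [0.1, 0.8, 6.6]
grip_width: 0.13
grip_force: 60.2
```

{"api": "drive_tool", "payload": {"commands": [{"x": 0,"y": 0,"z": 0,"spin": 2,"hand": 0},{"x": 0,"y": 0,"z": 0,"spin": 4,"hand": 0}]}}

```text
t: 19.95
position: [0.5609, 0.1792, 0.1637]
orientation: [0.453, 0.891, 0.0, 0.0]
ft_force: [1.2, -0.7, 5.9]
grip_width: 0.128
grip_force: 60.2
```

{"api": "drive_tool", "payload": {"commands": [{"x": 0,"y": 0,"z": 0,"spin": 2,"hand": 0},{"x": 0,"y": 0,"z": 0,"spin": 4,"hand": 0}]}}

```text
t: 20.2
position: [0.5609, 0.1792, 0.1637]
orientation: [0.484, 0.875, 0.0, 0.0]
ft_force: [-0.3, -0.6, 5.8]
grip_width: 0.131
grip_force: 60.1
```

{"api": "drive_tool", "payload": {"commands": [{"x": 0,"y": 0,"z": 0,"spin": 2,"hand": 0},{"x": 0,"y": 0,"z": 0,"spin": 4,"hand": 0}]}}

```text
t: 20.45
position: [0.5608, 0.1792, 0.1636]
orientation: [0.515, 0.857, 0.0, 0.0]
ft_force: [0.7, 0.2, 5.6]
grip_width: 0.13
grip_force: 60.1
```

{"api": "drive_tool", "payload": {"commands": [{"x": 0,"y": 0,"z": 0,"spin": 2,"hand": 0},{"x": 0,"y": 0,"z": 0,"spin": 4,"hand": 0}]}}

```text
t: 20.7
position: [0.5603, 0.179, 0.1626]
orientation: [0.544, 0.839, -0.001, -0.001]
ft_force: [-0.2, -0.4, -2.7]
grip_width: 0.13
grip_force: 58.9
```

```bash
python3 - <<'E'
from fit import *
im=bot.get_image("side")
u,v=proj("side",[.561,.18,.14])[0].astype(int)
cv2.imwrite("pics/c3.png",cv2.resize(im[v-35:v+35,u-35:u+35],(560,560),interpolation=cv2.INTER_CUBIC)[:,:,::-1])
E
```

```text
(no output)
```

View pics/c3.png

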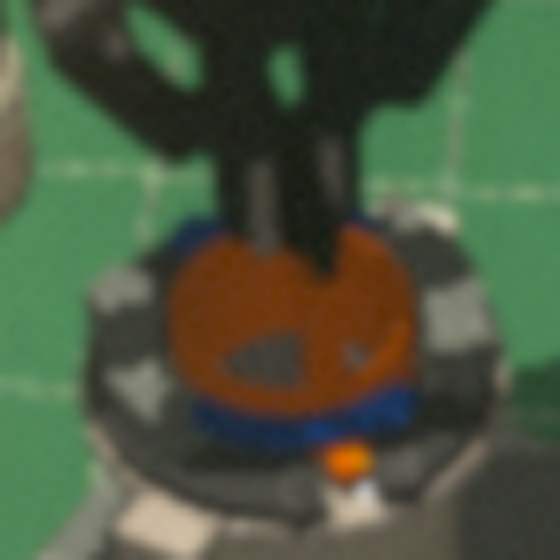

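The force has vanished and z has dropped, and the lug now sits at (347,465) under the lip. So the lugs are in the notches, and I'll lower gently.

{"api": "drive_tool", "payload": {"commands": [{"x": 0,"y": 0,"z": 0.7,"spin": 0,"hand": 0},{"x": 0,"y": 0,"z": 1.4,"spin": 0,"hand": 0}]}}

```text
t: 21.0
position: [0.5606, 0.1791, 0.1617]
orientation: [0.543, 0.84, -0.0, -0.0]
ft_force: [0.2, 1.1, -1.2]
grip_width: 0.132
grip_force: 58.9
```

{"api": "drive_tool", "payload": {"commands": [{"x": 0,"y": 0,"z": 0.7,"spin": 0,"hand": 0},{"x": 0,"y": 0,"z": 1.4,"spin": 0,"hand": 0}]}}

```text
t: 21.25
position: [0.5607, 0.1792, 0.1605]
orientation: [0.543, 0.84, 0.0, -0.0]
ft_force: [0.2, 0.0, -2.5]
grip_width: 0.131
grip_force: 58.9
```

{"api": "drive_tool", "payload": {"commands": [{"x": 0,"y": 0,"z": 0.7,"spin": 0,"hand": 0},{"x": 0,"y": 0,"z": 1.4,"spin": 0,"hand": 0}]}}

```text
t: 21.5
position: [0.5607, 0.1791, 0.1592]
orientation: [0.543, 0.84, 0.0, -0.0]
ft_force: [-0.7, 0.0, -3.1]
grip_width: 0.137
grip_force: 58.9
```

{"api": "drive_tool", "payload": {"commands": [{"x": 0,"y": 0,"z": 0.6,"spin": 0,"hand": 0},{"x": 0,"y": 0,"z": 1.2,"spin": 0,"hand": 0}]}}

```text
t: 21.75
position: [0.5607, 0.1791, 0.1579]
orientation: [0.543, 0.84, -0.0, -0.0]
ft_force: [-0.9, -0.4, -2.5]
grip_width: 0.132
grip_force: 58.9
```

{"api": "drive_tool", "payload": {"commands": [{"x": 0,"y": 0,"z": 0.5,"spin": 0,"hand": 0},{"x": 0,"y": 0,"z": 1,"spin": 0,"hand": 0}]}}

```text
t: 22.0
position: [0.5607, 0.1792, 0.157]
orientation: [0.543, 0.84, 0.0, 0.0]
ft_force: [-0.0, -0.0, -2.4]
grip_width: 0.13
grip_force: 58.9
```

{"api": "drive_tool", "payload": {"commands": [{"x": 0,"y": 0,"z": 0.4,"spin": 0,"hand": 0},{"x": 0,"y": 0,"z": 0.4,"spin": 0,"hand": 0}]}}

```text
t: 22.25
position: [0.5607, 0.1792, 0.1568]
orientation: [0.543, 0.84, 0.0, 0.0]
ft_force: [-1.2, -0.6, -0.5]
grip_width: 0.128
grip_force: 59.2
```

{"api": "drive_tool", "payload": {"commands": [{"x": 0,"y": 0,"z": 0.2,"spin": 0,"hand": 0.3},{"x": 0,"y": 0,"z": 0.2,"spin": 0,"hand": 0.6},{"x": 0,"y": 0,"z": 0.2,"spin": 0,"hand": 0.8},{"x": 0,"y": 0,"z": 0.2,"spin": 0,"hand": 0.8},{"x": 0,"y": 0,"z": 0.2,"spin": 0,"hand": 0.8}]}}

```text
t: 22.88
position: [0.5607, 0.1792, 0.1564]
orientation: [0.543, 0.84, 0.0, 0.0]
ft_force: [-0.6, -0.1, 0.3]
grip_width: 0.799
grip_force: 0.0
```

{"api": "drive_tool", "payload": {"commands": [{"x": 0,"y": 0,"z": -10,"spin": 0,"hand": 0.8},{"x": 0,"y": 0,"z": -30,"spin": 0,"hand": 0.8},{"x": 0,"y": 0,"z": -60,"spin": 0,"hand": 0.8},{"x": 0,"y": 0,"z": -100,"spin": 0,"hand": 0.8},{"x": 0,"y": 0,"z": -100,"spin": 0,"hand": 0.8},{"x": 0,"y": 0,"z": -100,"spin": 0,"hand": 0.8}]}}

```text
t: 23.62
position: [0.5605, 0.1791, 0.2561]
orientation: [0.543, 0.839, -0.0, -0.0]
ft_force: [-0.7, -0.4, -0.1]
grip_width: 0.801
grip_force: 0.0
```

```bash
python3 - <<'E'
from fit import *
print(bot.state()["position"],bot.state()["ft_force"])
im=bot.get_image("side")
for th in("sieve_lugs","sieve_mid","sieve_grip"): print([np.round(d["xyz"],4).tolist() for d in bot.tip_of("side",th)][:1])
u,v=proj("side",[.561,.18,.14])[0].astype(int)
cv2.imwrite("pics/c4.png",cv2.resize(im[v-35:v+35,u-35:u+35],(560,560),interpolation=cv2.INTER_CUBIC)[:,:,::-1])
E
```

```text
[0.56048938 0.17909182 0.25612239] [-0.6787286  -0.36739555 -0.09696927]
[[0.5599, 0.1772, 0.1057]]
[[0.5602, 0.177, 0.1336]]
[[0.5548, 0.1807, 0.177]]
```

View pics/c4.png

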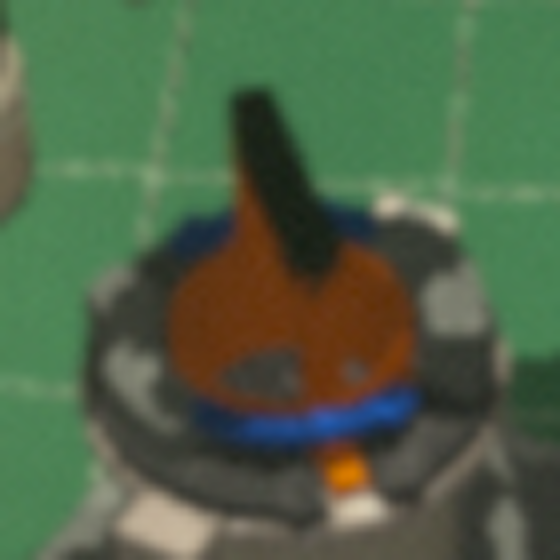

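The sieve hangs level and released. Its lug is seated in the notch at (345,470), about 7 mm below the ledge.

```bash
python3 -c "
from plant import bot
print(bot.finish_job())"
```

```text
the job is handed in; nothing more can be done
None
```

The sieve hangs in the stand with its lugs about 7 mm down in the locking notches, turned about 0.73 rad clockwise, and it is released. The job was handed in at about 24 s with no pass/fail result returned. The highest contact force I saw was about 15–17 N of the 25 N allowed.

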